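# Latch the sprung slide half open and park the jar

## Task

Open the jar stand: with the fingertips push its sprung slide back past the stop pin and let it go, so that it springs back onto the pin and stays latched half open. Then push the small jar that stands in front of the stand's mouth along the table into the opened bay, all the way to the back stop. Push only: do not lift or tip the jar, and leave the other things where they are.

Things in the scene. Friction and masses are not known exactly. Their poses are not given: they have to be found in the camera images.
- bay (a point): Centre of the bay of the jar stand, on the table top (z = 0). The stand is a low wooden frame fixed to the table, walls 28 mm high; place and yaw vary. Site axes: +x is the way the slide is pushed (away from the robot), +y points from the open mouth to the back stop. No floor plate: the jar stays on the table. The slide at home fills the bay; latched, it leaves a bay 62 mm wide in x.
- back_stop (a point): Middle of the back stop's face (wall at y = +28 mm of the bay), 14 mm up. The jar's centre is at y = +2 mm of the bay when it touches this wall.
- mouth (a point): Middle of the stand's mouth (y = -70 mm of the bay), 14 mm up. From here to the bay two fences with faces at x = -32 mm (near) and +30 mm (far) guide a jar in; before it, out to y = -108 mm, they flare by about 15 mm each side. Fences are 14 mm thick.
- slide (a joint): Travel (m) of the aluminium slide along +x of the bay: 0 home, 0.056 latched on the stop pin, 0.080 hard end stop. A spring pulls it home: 4 N at home, 8.5 N at the latch, 10.5 N at the end, plus damping. On the way out its tooth lifts the pin, which drops behind it at 0.056; let go between 0.060 and 0.080 it returns and rests at 0.056. Let go earlier it runs home.
- push_face (a point): Point on the robot-side face of the slide's upright push plate, mid-width, 55 mm above the table; moves with the slide. The plate is 50 mm wide (along y of the bay), 12 mm thick, top at 70 mm. Its face looks to -x of the bay and is free above 28 mm, where the near fence ends: push it there towards +x. At home it lies at x = -25 mm of the bay.
- stop_pin (a joint): Height (m) by which the sprung stop pin is lifted: 0 down, about 0.007 while the tooth passes below. It works by itself and need not be touched. It sits with a black knob (top 74 mm above the table) on an aluminium bridge 57 mm high across the slide at x = 76 to 94 mm of the bay.
- jar_mid (a point): Centre of the small lidded jar (white body, grey lid), 53 mm in diameter, 44 mm high, about 90 g, half-way up (22 mm above the table). Loose, it stands on the table before the mouth of the stand, 130 to 185 mm from the bay centre towards -y of the bay and within 12 mm of the bay's centre line.
- big_jar: Bystander, loose: a larger lidded jar, 59 mm across and 50 mm high, behind the work; origin at the centre of its underside.
- sanding_block: Bystander, loose: cork sanding block 112 x 69 x 30 mm, left of the stand; origin under its centre.
- can: Bystander, loose: small paint can, 65 mm across and 61 mm high, left of the stand; origin under its centre.
- cup: Bystander, loose: small paper cup, 50 mm across and 39 mm high, behind the stand; origin under its centre.
- tape_roll: Bystander, loose: roll of masking tape lying flat, 84 mm across and 18 mm high, to the right; origin under its centre.
- brush: Bystander, loose: thin paint brush, 191 mm long and 10 mm thick, lying to the right; origin under its middle.
- emblem: Bystander, loose: die-cast wing emblem 36 x 90 x 14 mm lying between robot and stand; origin under its centre.
- jar: The same small jar as a body; origin at the centre of its underside.
There are look-alikes about, which are no part of the job. Leave any brown or green look-alike of the jar alone.

How it is judged:
By the outcome, as a careful person would: the job done as asked, in the order asked, and still so for the second after the job is handed in, with the robot touching nothing.
It also fails if it takes over 56 s, if anything falls off the work surface, if the arm or the gripper's body presses on something with over 40 N, if the wrist force passes 120 N, or if a joint passes its speed limit or range.

## Robot

A 6-joint arm with a two-finger parallel gripper is mounted at the origin on a cart in front of the work surface, level with it; the furniture and walls round the work are solid. World frame = base frame: x ahead of the robot, y to its left, z up, the work surface at z = 0. Lengths are in m, angles in degrees, forces in N, time in s.
With the tool pointing down it reaches from about 0.375 to 0.925 m from the base axis. Payload 5.7 kg.
Tool frame: the origin (TCP) lies midway between the tips of the shut fingers; the grasp point (between the pads) lies 19 mm behind it; z points along the fingers, x is the direction in which the jaws open and shut, and the axes are right-handed (so a half turn about z gives the same grasp; the last joint's range is limited). The gripper opens to 88 mm and grips with 3 to 60 N. Pads are 20 mm wide; open, the fingers measure 115 mm over their backs; the gripper's body (75 mm by 178 mm) begins 61 mm behind the grasp point.
Start: joints at [57.29, 20.558, 86.54, -0, 72.909, -6.595], TCP at [0.264, 0.539, 0.223] pointing down, gripper open.
Joint ranges: [-170.27, 170.27], [-57.76, 135], [12.27, 136.19], [-55.21, 235.2], [11.17, 155.16], [-170.74, 170.74]. Speed limits (degrees/s): [136.94, 136.94, 180, 180, 180, 180].

## Interface

Orientations are given as [roll, pitch, yaw] about the fixed x, y, z axes, in that order (R = Rz(yaw) Ry(pitch) Rx(roll)).
In Python, from bench import arm gives the robot as it stands. The module is installed in compiled form; this text tells all that it offers.
- The arm moves only by the tool move_arm, never from a script. Its argument "steps" is a list of rows, each a list of 7 numbers: the shift along the tool's x, y, z in units of 30 mm (1.0 is 30 mm), then the turn, a rotation vector about the tool's x, y, z in rad, then the opening, from 0 (shut) to 1 (fully open). A call has 1 to 5 rows; each row is the pose to reach, as a shift and turn from the pose commanded when the call began, along the tool's axes at that moment; what a row does not reach only later rows make up. A row lasts 1/12 s, in which the tool goes at most 41.7 mm and 7.16 degrees, less where a joint would pass 70% of its speed; a pose out of reach is approached as far as the arm can. A call with a gripper value outside its range is refused whole. The fingers move at their own pace and stop on an object; "newtons" is the grip in N (left out, the last holds). Time passes only in rows, so rows that repeat a pose let the fingers close. It gives the time, the measured TCP pose, the force and the opening at its end, in the units of the state.
- arm.get_state(): the state, without advancing time (a new reading comes with each control period).
- arm.capture(name): name is "side" or "top"; returns a dict with "frame" (420x560x3 uint8, blue, green, red), "fx", "fy", "cx", "cy" (pixels), "k1" (the pictures are not rectified: a ray, as slopes to the right and down, at radius r is drawn at 1 + k1 r^2 times it, then the intrinsics apply), "R" (3x3) and "t" (3): a world point X has camera coordinates R X + t. Camera axes: x right, y down, z forward; pixel columns grow to the right and rows downward; lengths in m; the calibration is good to about 2 mm. A picture is of the moment at which its call begins. There is no depth.
- arm.close_job(): hands the job in, once; it reports no verdict.
Trained networks look in the newest picture that a camera, given by its name, has taken for a name from the list of things; names that differ only in an ending like _2 or _b are one class to them, and where a whole thing is asked for, a point or a joint stands for the part that bears it (a point fixed in the world has none). Each returns a list of dicts, best first, with "score" (0 to 1); they miss things now and then, are a little off and sometimes report something else, mostly with a low value. They report only what shows in the picture. A call takes as long as a camera call. They do not tell look-alikes from the thing itself.
- arm.boxes_of(camera, query): "bbox" ([left, top, right, bottom] in pixels, round what is visible of it).
- arm.regions_of(camera, query): "pixels" (420x560 bool, what is visible of it) and "bbox" ([left, top, right, bottom] in pixels, round what is visible of it).
The state is a dict: "time": time; "joint_pos": joint angles; "joint_velocities": joint speeds; "effort": joint torques, N m; "tool_pos": TCP position; "orientation": TCP orientation; "wrist_force": force on the tool from outside, world axes, zero at the start; "wrist_torque": the same for the moment, N m; "finger_gap": opening from 0.0 (shut) to 1.0 (fully open).
Only numpy, scipy, OpenCV 4.12 (cv2) and the standard library are available. Lean on these libraries where they do the work, as an engineer would, in place of code of your own. Each camera call takes 0.05 s, during which the arm holds its last target. There are 200 camera calls.

## Working session

There is one attempt and no reset: what is moved stays moved. The work goes in short steps, Python scripts to look and compute and a tool call to move; the robot and the scene stay as the last step left them, time stands still between calls to the robot, and variables do not carry over. Pictures are saved under pics/ and viewed, about 8 in all and at most 12, crops included, and the job is handed in when it is done.

Besides the shell and the picture viewer there is one more tool, called after ">>>" as a command line: name --pt "numbers of a row" for each row, then --argument value for the rest. move_arm: Moves the arm, as the interface text tells. Its arguments: {"type":"object","properties":{"steps":{"type":"array","items":{"type":"array","items":{"type":"number"}}},"newtons":{"type":"number"}},"required":["steps"]}

```bash
mkdir -p pics; cat > h.py <<'E'
import numpy as np, cv2
from bench import arm
def ray(c,u,v):
    K=np.array([[c['fx'],0,c['cx']],[0,c['fy'],c['cy']],[0,0,1.]])
    p=cv2.undistortPoints(np.array([[[u,v]]],float),K,np.array([c['k1'],0,0,0,0.]))[0,0]
    R=np.array(c['R']);t=np.array(c['t'])
    return -R.T@t, R.T@np.array([p[0],p[1],1.])
def at(c,u,v,z):
    o,d=ray(c,u,v); return o+d*(z-o[2])/d[2]
def px(c,X):
    K=np.array([[c['fx'],0,c['cx']],[0,c['fy'],c['cy']],[0,0,1.]])
    return cv2.projectPoints(np.array(X,float).reshape(-1,1,3),cv2.Rodrigues(np.array(c['R']))[0],np.array(c['t']),K,np.array([c['k1'],0,0,0,0.]))[0][:,0]
E
python3 - <<'E'
from h import *
ims=[]
for n in('top','side'):
    c=arm.capture(n);f=c['frame'];cv2.imwrite(f'pics/{n}0.png',cv2.resize(f,None,fx=1.4,fy=1.4))
    print(n,c['fx'],c['k1'],-np.array(c['R']).T@np.array(c['t']))
    for q in('jar_mid','push_face','slide','stop_pin','emblem','big_jar'):
        for b in arm.boxes_of(n,q)[:4]: print(q,np.round(b['bbox']),round(b['score'],2),np.round(at(c,(b['bbox'][0]+b['bbox'][2])/2,(b['bbox'][1]+b['bbox'][3])/2,.03),3))
E
```

```text
top 521.4324820615419 -0.11537031211452291 [ 0.33566529 -0.04168358  1.68165433]
jar_mid [317. 179. 337. 197.] 0.73 [ 0.649 -0.163  0.03 ]
jar_mid [286. 169. 301. 184.] 0.69 [ 0.684 -0.055  0.03 ]
jar_mid [251. 192. 271. 222.] 0.69 [0.583 0.047 0.03 ]
jar_mid [327. 227. 348. 241.] 0.65 [ 0.501 -0.199  0.03 ]
push_face [250. 192. 270. 222.] 0.65 [0.582 0.052 0.03 ]
slide [251. 190. 266. 218.] 0.67 [0.592 0.056 0.03 ]
slide [327. 146. 347. 170.] 0.3 [ 0.749 -0.195  0.03 ]
emblem [227. 264. 238. 282.] 0.53 [0.37 0.13 0.03]
emblem [393. 244. 417. 258.] 0.53 [ 0.451 -0.414  0.03 ]
big_jar [328. 148. 345. 170.] 0.84 [ 0.746 -0.193  0.03 ]
side 385.88657041561066 0.024870545618004104 [ 0.54222427 -0.77647384  0.62866829]
jar_mid [239. 258. 260. 294.] 0.88 [ 0.498 -0.2    0.03 ]
jar_mid [211. 234. 241. 257.] 0.79 [ 0.44  -0.104  0.03 ]
jar_mid [266. 234. 288. 260.] 0.76 [ 0.558 -0.108  0.03 ]
jar_mid [259. 185. 342. 244.] 0.71 [0.619 0.017 0.03 ]
push_face [269. 187. 305. 223.] 0.93 [0.587 0.058 0.03 ]
slide [272. 193. 304. 220.] 0.83 [0.59 0.05 0.03]
stop_pin [305. 327. 354. 373.] 0.2 [ 0.647 -0.378  0.03 ]
emblem [202. 192. 221. 205.] 0.67 [0.383 0.089 0.03 ]
```

View pics/top0.png

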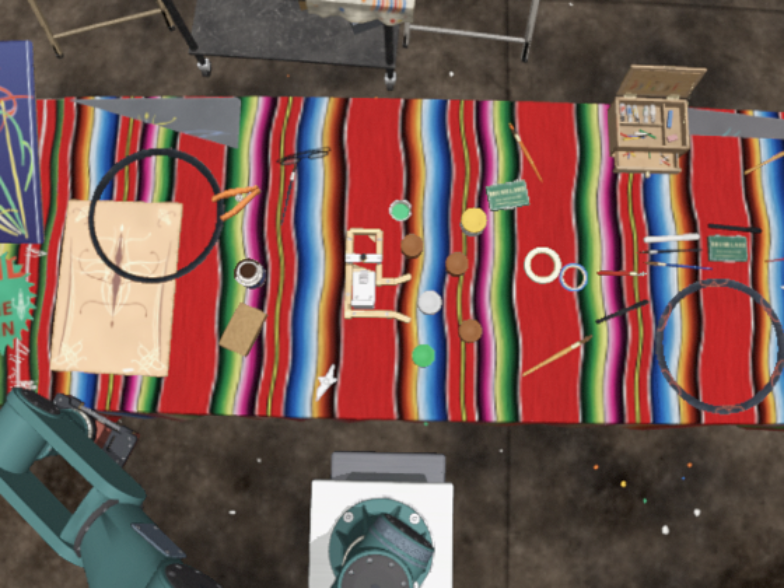

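View pics/side0.png

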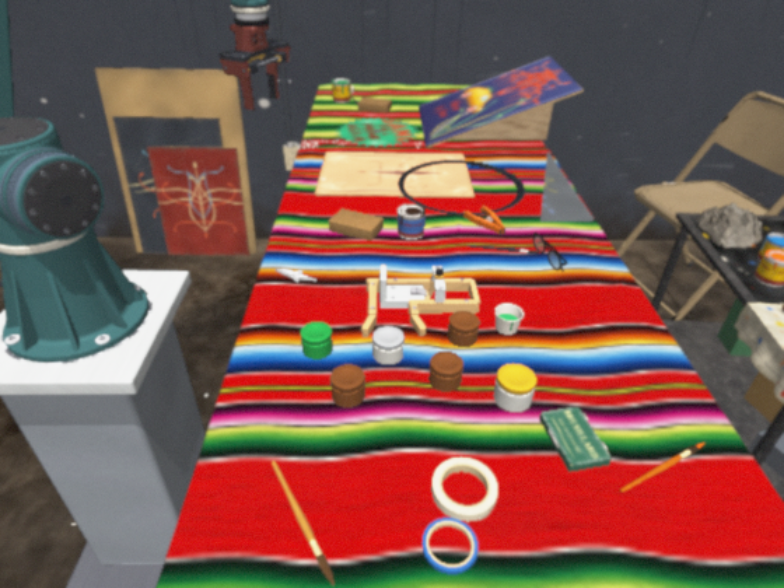

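Top view (px of the enlarged picture): the stand is at (365,275) with its mouth to the right. The small jar, white body and grey lid, is at (430,301). It could be confused with the brown jars at (412,245), (457,263) and (470,330), the green one at (423,355), the big yellow-lidded jar at (473,220) and the cup at (400,210). I choose (430,301), which is (388,345) in the side view, and will check it in a close crop.

```bash
python3 - <<'E'
from h import *
a=arm.capture('top')['frame'][150:270,235:355]
b=arm.capture('side')['frame'][170:290,205:355]
A=cv2.resize(a,(600,600),interpolation=cv2.INTER_CUBIC)
cv2.imwrite('pics/ct.png',A)
cv2.imwrite('pics/cs.png',cv2.resize(b,(750,600),interpolation=cv2.INTER_CUBIC))
E
```

```text
(no output)
```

View pics/ct.png

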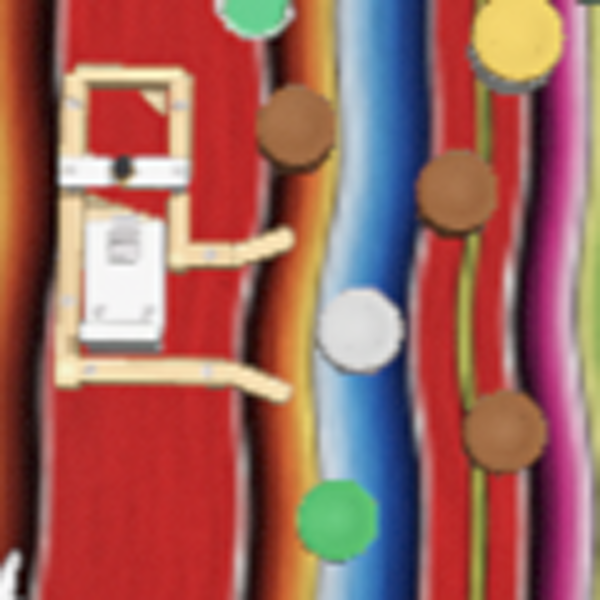

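View pics/cs.png

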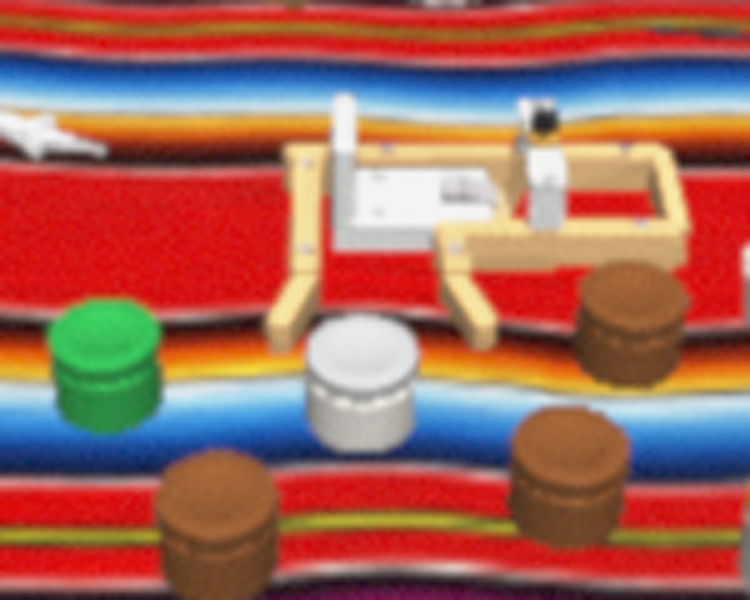

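```bash
cat >> h.py <<'E'
E
python3 - <<'E'
from h import *
from scipy.optimize import least_squares
c=arm.capture('top')
cs=arm.capture('side')
T=lambda u,v:(235+u/5-.4,150+v/5-.4)
S=lambda u,v:(205+u/5-.4,170+v/5-.4)
# (cam, px, bay pt)
obs=[(c,T(57,385),(-46,42,28)),(c,T(88,361),(-32,28,28)),(c,T(236,361),(-32,-70,28)),(c,T(240,264),(30,-70,28)),(c,T(232,382),(-46,-70,28)),(c,T(122,168),(85,0,74)),
(cs,S(284,147),(-46,42,28)),(cs,S(318,270),(-32,-70,28)),(cs,S(436,268),(30,-70,28)),(cs,S(544,118),(85,0,74))]
def X(p,b):
    b=np.array(b)/1e3;C,s=np.cos(p[2]),np.sin(p[2]);return [p[0]+C*b[0]-s*b[1],p[1]+s*b[0]+C*b[1],b[2]]
def f(p): return np.concatenate([px(k,X(p,b))[0]-np.array(u) for k,u,b in obs])
r=least_squares(f,[.6,.05,0],loss='soft_l1');p=r.x
print('bay',p[:2].round(4),np.degrees(p[2]).round(2));print(f(p).reshape(-1,2).round(1).tolist())
for u,v in((67,300),(73,103),(90,370),(208,371),(180,103),(178,255)): print('screw',at(c,*T(u,v),.028)[:2].round(4))
print('pushplate top: ',[at(c,*T(u,v),.07)[:2].round(4) for u,v in((80,341),(162,343))], X(p,(-25,0,70)),px(cs,[X(p,(-25,y,70)) for y in(-25,25)]).round(1))
print('S->', [S(333,95),S(333,155)])
C,s=np.cos(p[2]),np.sin(p[2])
j=at(c,*T(360,329),.044); j2=at(cs,*S(362,353),.044)
for q in(j,j2):
    d=q[:2]-p[:2];print('jar',q.round(4),'in bay',(C*d[0]+s*d[1]).round(4),(-s*d[0]+C*d[1]).round(4))
print(arm.get_state())
for q,u in(('green',(337,520)),('br',(296,125)),('br2',(457,190)),('br3',(504,432))): print(q,at(c,*T(*u),.044).round(3))
E
```

```text
bay [0.5664 0.0505] 1.38
[[0.7, -0.3], [-1.1, 0.1], [-0.0, 0.1], [-0.8, 0.3], [0.8, 0.2], [0.3, -0.0], [0.6, -0.5], [-0.3, 0.3], [0.8, 0.4], [-0.7, -0.7]]
screw [0.5732 0.089 ]
screw [0.7025 0.0895]
screw [0.5284 0.0728]
screw [ 0.5295 -0.0026]
screw [0.704 0.02 ]
screw [0.604  0.0186]
pushplate top:  [array([0.5416, 0.0767]), array([0.5415, 0.0255])] [np.float64(0.5413670702853612), np.float64(0.04987141947015766), np.float64(0.07)] [[270.3 199.8]
 [269.9 189. ]]
S-> [(271.20000000000005, 188.6), (271.20000000000005, 200.6)]
jar [ 0.5565 -0.0986  0.044 ] in bay -0.0135 -0.1488
jar [ 0.5576 -0.1008  0.044 ] in bay -0.0124 -0.151
{'time': 0.9, 'joint_pos': array([ 5.72900434e+01,  2.05611990e+01,  8.65374594e+01,  1.19027639e-03,
        7.29073520e+01, -6.59349727e+00]), 'joint_velocities': array([ 0.08287617,  0.01666984, -0.14885697,  0.11385371,  0.03823332,
       -0.0178445 ]), 'effort': array([-5.96326981e-05, -5.15325773e+01, -2.71130919e+01,  6.75532222e-02,
        2.43892916e-02,  2.53963088e-05]), 'tool_pos': array([0.26410607, 0.53874561, 0.22260053]), 'orientation': array([-1.79998180e+02,  5.83999680e-03,  6.38831909e+01]), 'wrist_force': array([-0.03802921,  0.63877843, -0.29245505]), 'wrist_torque': array([ 0.05164869,  0.00234501, -0.00118816]), 'finger_gap': 1.0018186665855997}
green [ 0.435 -0.086  0.044]
br [ 0.688 -0.055  0.044]
br2 [ 0.647 -0.159  0.044]
br3 [ 0.493 -0.19   0.044]
```

Crop check: the white, grey-lidded jar stands at (360,330) in front of the mouth, so it is the right one, and it is close to the centre line. The slide is home, with its push plate at crop (120,342). First I travel to a point in front of the push plate.

>>> move_arm --pt "-11.3 13.9 0.7 0 0 1.1 0" --pt "-11.3 13.9 0.7 0 0 1.1 0" --pt "-11.3 13.9 0.7 0 0 1.1 0" --pt "-11.3 13.9 0.7 0 0 1.1 0" --pt "-11.3 13.9 0.7 0 0 1.1 0" --newtons 40

```text
time: 1.32
tool_pos: [0.3517, 0.3481, 0.2146]
orientation: [180.0, -0.0, 27.8]
wrist_force: [0.4, -0.7, 0.5]
finger_gap: 0.663
```

```bash
cat > go.py <<'E'
import sys
from h import *
from scipy.spatial.transform import Rotation as Ro
s=arm.get_state();R=Ro.from_euler('xyz',s['orientation'],degrees=True)
x,y,z,yaw=map(float,sys.argv[1:5])
d=R.inv().apply(np.array([x,y,z])-s['tool_pos'])/.03
w=(R.inv()*Ro.from_euler('xyz',[180,0,yaw],degrees=True)).as_rotvec()
print('t',round(s['time'],2),'pos',s['tool_pos'].round(4),'rpy',s['orientation'].round(1),'F',s['wrist_force'].round(1),'gap',round(s['finger_gap'],2))
print('shift',d.round(2),'turn',w.round(3))
E
python3 go.py .49 .05 .2 1
```

```text
t 1.32 pos [0.3517 0.3481 0.2146] rpy [180.   -0.   27.8] F [ 0.4 -0.7  0.5] gap 0.66
shift [-0.55 10.94  0.49] turn [-0.    -0.     0.467]
```

>>> move_arm --pt "-0.5 10.9 0.5 0 0 0.467 0" --pt "-0.5 10.9 0.5 0 0 0.467 0" --pt "-0.5 10.9 0.5 0 0 0.467 0" --pt "-0.5 10.9 0.5 0 0 0.467 0" --pt "-0.5 10.9 0.5 0 0 0.467 0"

```text
time: 1.73
tool_pos: [0.4414, 0.1599, 0.2052]
orientation: [-180.0, -0.1, 1.0]
wrist_force: [1.6, 0.9, -0.2]
finger_gap: 0.278
```

```bash
python3 go.py .49 .05 .1 1
```

```text
t 1.73 pos [0.4414 0.1599 0.2052] rpy [-1.8e+02 -1.0e-01  1.0e+00] F [ 1.6  0.9 -0.2] gap 0.28
shift [1.55 3.69 3.51] turn [-0.    -0.001  0.001]
```

>>> move_arm --pt "1.5 3.6 2.0 0 0 0 0" --pt "1.5 3.6 2.5 0 0 0 0" --pt "1.5 3.6 3.5 0 0 0 0" --pt "1.5 3.6 3.5 0 0 0 0" --pt "1.5 3.6 3.5 0 0 0 0"

```text
time: 2.15
tool_pos: [0.4869, 0.0517, 0.0958]
orientation: [180.0, 0.3, 1.1]
wrist_force: [2.1, -0.8, 0.6]
finger_gap: 0.002
```

```bash
python3 go.py .49 .05 .043 1
```

```text
t 2.15 pos [0.4869 0.0517 0.0958] rpy [180.    0.3   1.1] F [ 2.1 -0.8  0.6] gap 0.0
shift [0.11 0.06 1.76] turn [0.001 0.006 0.002]
```

Now down, with the tips about 44 mm up, then forward slowly to contact.

>>> move_arm --pt "0.1 0 0.9 0 0 0 0" --pt "0.1 0 1.7 0 0 0 0" --pt "0.3 0 1.7 0 0 0 0" --pt "0.7 0 1.7 0 0 0 0" --pt "1.0 0 1.7 0 0 0 0"

```text
time: 2.57
tool_pos: [0.5195, 0.0562, 0.0502]
orientation: [-180.0, -0.1, 1.3]
wrist_force: [0.0, 0.4, 0.4]
finger_gap: 0.008
```

>>> move_arm --pt "0.2 0 0 0 0 0 0" --pt "0.4 0 0 0 0 0 0" --pt "0.6 0 0 0 0 0 0" --pt "0.8 0 0 0 0 0 0" --pt "0.8 0 0 0 0 0 0"

```text
time: 2.98
tool_pos: [0.5418, 0.0563, 0.0492]
orientation: [-180.0, 0.1, 1.3]
wrist_force: [-2.9, 0.1, 3.1]
finger_gap: 0.005
```

```bash
python3 go.py .595 .05 .043 1; python3 - <<'E'
from h import *
f=arm.capture('side')['frame'][150:270,205:355]
cv2.imwrite('pics/s1.png',cv2.resize(f,(600,480),interpolation=cv2.INTER_CUBIC))
E
```

```text
t 2.98 pos [0.5418 0.0563 0.0492] rpy [-1.8e+02  1.0e-01  1.3e+00] F [-2.9  0.1  3.1] gap 0.01
shift [1.77 0.25 0.2 ] turn [-0.     0.002  0.006]
```

View pics/s1.png

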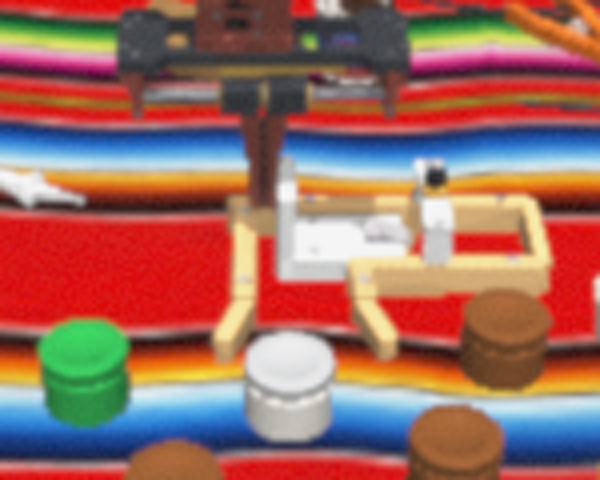

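Side view (4x crop): the fingertips at (262,190) touch the plate at (287,220), and the slide is already about 5 mm out. I keep pushing.

>>> move_arm --pt "0.3 0 0 0 0 0 0" --pt "0.6 0 0 0 0 0 0" --pt "0.9 0 0 0 0 0 0" --pt "1.2 0 0 0 0 0 0" --pt "1.5 0 0 0 0 0 0"

```text
time: 3.45
tool_pos: [0.5823, 0.0569, 0.0483]
orientation: [180.0, 0.5, 1.3]
wrist_force: [-11.6, -2.1, 8.7]
finger_gap: 0.006
```

>>> move_arm --pt "0.2 0 0 0 0 0 0" --pt "0.4 0 0 0 0 0 0" --pt "0.6 0 0 0 0 0 0" --pt "0.6 0 0 0 0 0 0" --pt "0.6 0 0 0 0 0 0"

```text
time: 3.87
tool_pos: [0.6015, 0.0571, 0.0483]
orientation: [180.0, 0.4, 1.3]
wrist_force: [-9.5, -1.3, 6.0]
finger_gap: 0.006
```

```bash
python3 go.py .61 .056 .049 1; python3 - <<'E'
from h import *
f=arm.capture('side')['frame'][150:270,205:355]
cv2.imwrite('pics/s2.png',cv2.resize(f,(600,480),interpolation=cv2.INTER_CUBIC))
E
```

```text
t 3.87 pos [0.6015 0.0571 0.0483] rpy [180.    0.4   1.3] F [-9.5 -1.3  6. ] gap 0.01
shift [ 0.28  0.04 -0.02] turn [0.001 0.007 0.006]
```

View pics/s2.png

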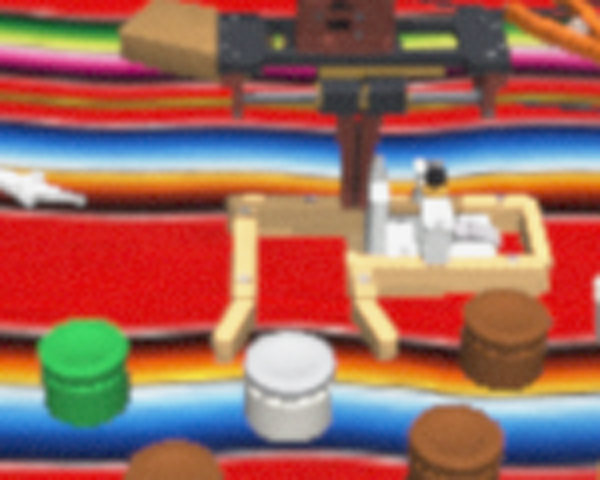

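The plate is now at (380,205), about 67 mm out, and the 9.5 N reading agrees with the spring. I push 3 mm more, then let go.

>>> move_arm --pt "0.1 0 0 0 0 0 0" --pt "0.1 0 0 0 0 0 0" --pt "-0.5 0 0 0 0 0 0" --pt "-1.0 0 0 0 0 0 0" --pt "-1.5 0 0 0 0 0 0"

```text
time: 4.33
tool_pos: [0.56, 0.0564, 0.0489]
orientation: [180.0, -0.1, 1.3]
wrist_force: [0.3, 0.6, -0.3]
finger_gap: 0.001
```

```bash
python3 go.py .555 .05 .13 1; python3 - <<'E'
from h import *
f=arm.capture('side')['frame'][150:270,205:355]
cv2.imwrite('pics/s3.png',cv2.resize(f,(600,480),interpolation=cv2.INTER_CUBIC))
E
```

```text
t 4.33 pos [0.56   0.0564 0.0489] rpy [ 1.8e+02 -1.0e-01  1.3e+00] F [ 0.3  0.6 -0.3] gap 0.0
shift [-0.17  0.21 -2.7 ] turn [ 0.    -0.001  0.005]
```

View pics/s3.png

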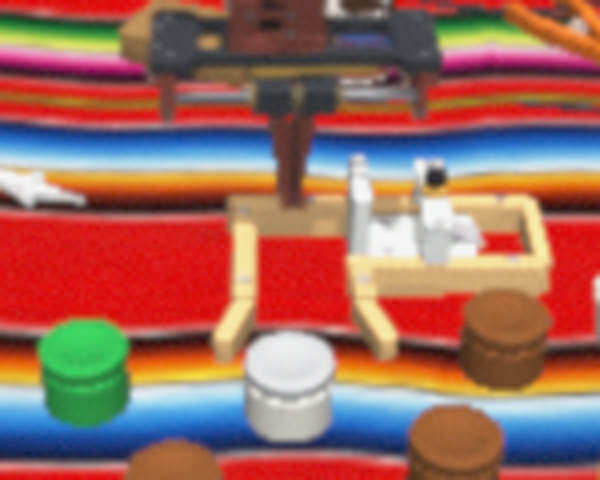

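Side view: the fingers are clear and the slide rests at (360,205), sprung back about 12 mm from the end of the push, so it is latched. Next I go up, over, and behind the jar.

>>> move_arm --pt "-0.2 0 -1.2 0 0 0 0" --pt "-0.2 0 -2.4 0 0 0 0" --pt "-0.1 1.2 -3.0 0 0 0 0.23" --pt "-0.1 2.5 -3.0 0 0 0 0.23" --pt "-0.1 3.8 -3.0 0 0 0 0.23"

```text
time: 4.8
tool_pos: [0.5626, -0.0588, 0.1414]
orientation: [179.9, -0.4, 1.5]
wrist_force: [-0.1, 0.5, -0.6]
finger_gap: 0.197
```

```bash
python3 go.py .556 -.158 .139 1
```

```text
t 4.8 pos [ 0.5626 -0.0588  0.1414] rpy [179.9  -0.4   1.5] F [-0.1  0.5 -0.6] gap 0.2
shift [-0.3   3.3   0.09] turn [ 0.002 -0.006  0.008]
```

>>> move_arm --pt "-0.2 1.3 0 0 0 0.005 0.23" --pt "-0.3 2.5 0 0 0 0.005 0.23" --pt "-0.3 3.2 0 0 0 0.005 0.23" --pt "-0.3 3.2 0.5 0 0 0.005 0.23" --pt "-0.3 3.2 1.0 0 0 0.005 0.23"

```text
time: 5.22
tool_pos: [0.5552, -0.1566, 0.1099]
orientation: [179.9, -0.3, 0.9]
wrist_force: [-0.1, 0.1, -0.2]
finger_gap: 0.23
```

```bash
python3 go.py .556 -.158 .02 1
```

```text
t 5.22 pos [ 0.5552 -0.1566  0.1099] rpy [179.9  -0.3   0.9] F [-0.1  0.1 -0.2] gap 0.23
shift [0.01 0.04 3.  ] turn [ 0.002 -0.005 -0.002]
```

>>> move_arm --pt "0 0 1.0 0 0 0 0.23" --pt "0 0 2.0 0 0 0 0.23" --pt "0 0 2.5 0 0 0 0.23" --pt "0 0 2.9 0 0 0 0.23" --pt "0 0 2.9 0 0 0 0.23"

```text
time: 5.63
tool_pos: [0.5522, -0.1535, 0.0198]
orientation: [-179.9, 0.2, 1.0]
wrist_force: [0.5, 0.2, -0.2]
finger_gap: 0.229
```

```bash
python3 go.py .558 -.13 .02 1; python3 - <<'E'
from h import *
f=arm.capture('side')['frame'][170:290,205:355]
cv2.imwrite('pics/s4.png',cv2.resize(f,(600,480),interpolation=cv2.INTER_CUBIC))
E
```

```text
t 5.63 pos [ 0.5522 -0.1535  0.0198] rpy [-179.9    0.2    1. ] F [ 0.5  0.2 -0.2] gap 0.23
shift [ 0.21 -0.78 -0.  ] turn [-0.001  0.003  0.   ]
```

View pics/s4.png

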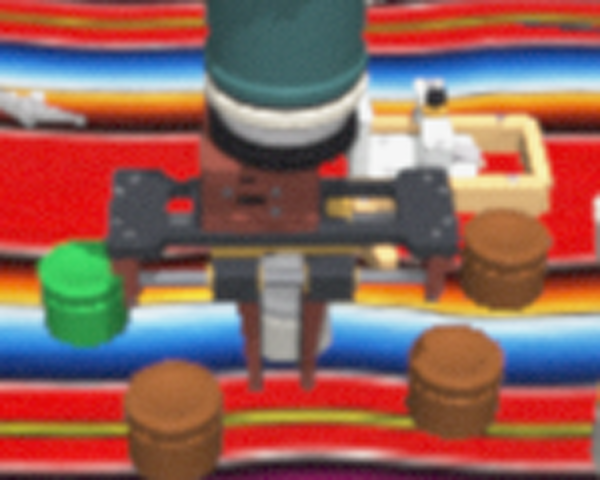

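The fingers at (255,380) and (308,380) stand behind the jar, about 5 mm short in x, and nothing else is near. I shift across, then start a slow push.

>>> move_arm --pt "0.15 0 0 0 0 0 0.23" --pt "0.2 -0.3 0 0 0 0 0.23" --pt "0.2 -0.6 0 0 0 0 0.23" --pt "0.22 -0.8 0 0 0 0 0.23" --pt "0.25 -1.0 0 0 0 0 0.23"

```text
time: 6.1
tool_pos: [0.5604, -0.1228, 0.0229]
orientation: [179.9, -0.1, 1.1]
wrist_force: [0.5, -1.2, 1.9]
finger_gap: 0.231
```

>>> move_arm --pt "0.03 -0.2 0 0 0 0 0.23" --pt "0.07 -0.4 0 0 0 0 0.23" --pt "0.1 -0.6 0 0 0 0 0.23" --pt "0.14 -0.8 0 0 0 0 0.23" --pt "0.18 -1.0 0 0 0 0 0.23"

```text
time: 6.52
tool_pos: [0.565, -0.093, 0.022]
orientation: [180.0, 0.0, 1.0]
wrist_force: [-0.2, -1.9, 1.4]
finger_gap: 0.231
```

```bash
python3 go.py .567 -.069 .02 1; python3 - <<'E'
from h import *
f=arm.capture('top')['frame'][160:240,235:355]
cv2.imwrite('pics/t5.png',cv2.resize(f,(600,400),interpolation=cv2.INTER_CUBIC))
f=arm.capture('side')['frame'][170:290,205:355]
cv2.imwrite('pics/s5.png',cv2.resize(f,(600,480),interpolation=cv2.INTER_CUBIC))
E
```

```text
t 6.52 pos [ 0.565 -0.093  0.022] rpy [180.   0.   1.] F [-0.2 -1.9  1.4] gap 0.23
shift [ 0.08 -0.8   0.07] turn [0.    0.    0.001]
```

View pics/s5.png

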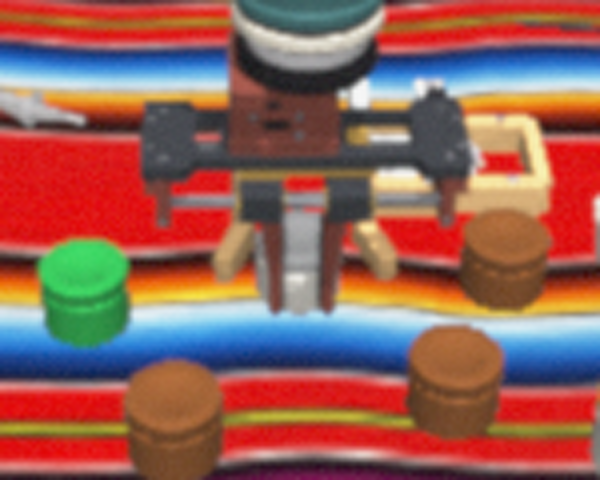

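The jar sits between the fingers at (300,280), entering the flare. Before going deeper I check the gripper's prong height against the bridge and the knob.

```bash
python3 - <<'E'
from h import *
c=arm.capture('side')
for u,v in((447,222),(163,222),(330,310),(275,310)):
    o,d=ray(c,205+u/4-.4,170+v/4-.4)
    print([(o+d*(y-o[1])/d[1]).round(3) for y in(-.103,-.093,-.083)])
E
```

```text
[array([ 0.645, -0.103,  0.091]), array([ 0.647, -0.093,  0.083]), array([ 0.648, -0.083,  0.075])]
[array([ 0.486, -0.103,  0.09 ]), array([ 0.486, -0.093,  0.082]), array([ 0.485, -0.083,  0.074])]
[array([ 0.581, -0.103,  0.025]), array([ 0.582, -0.093,  0.016]), array([ 0.583, -0.083,  0.007])]
[array([ 0.549, -0.103,  0.025]), array([ 0.549, -0.093,  0.016]), array([ 0.55 , -0.083,  0.007])]
```

Prong bottoms are at about 80 mm, which clears the bridge (57) and the knob (74). I continue into the bay.

>>> move_arm --pt "0.02 -0.2 0 0 0 0 0.23" --pt "0.04 -0.4 0 0 0 0 0.23" --pt "0.05 -0.6 0 0 0 0 0.23" --pt "0.05 -0.8 0 0 0 0 0.23" --pt "0.05 -1.0 0 0 0 0 0.23"

```text
time: 7.08
tool_pos: [0.5657, -0.0628, 0.0219]
orientation: [-180.0, 0.0, 1.0]
wrist_force: [0.5, -1.4, 0.1]
finger_gap: 0.226
```

>>> move_arm --pt "0 -0.2 0 0 0 0 0.23" --pt "0 -0.4 0 0 0 0 0.23" --pt "0 -0.6 0 0 0 0 0.23" --pt "0 -0.8 0 0 0 0 0.23" --pt "0 -1.0 0 0 0 0 0.23"

```text
time: 7.5
tool_pos: [0.5652, -0.0329, 0.022]
orientation: [180.0, 0.0, 1.0]
wrist_force: [-0.1, -0.8, 0.5]
finger_gap: 0.229
```

>>> move_arm --pt "0 -0.2 0 0 0 0 0.23" --pt "0 -0.4 0 0 0 0 0.23" --pt "0 -0.6 0 0 0 0 0.23" --pt "0 -0.8 0 0 0 0 0.23" --pt "0 -1.0 0 0 0 0 0.23"

```text
time: 7.92
tool_pos: [0.5647, -0.0029, 0.022]
orientation: [180.0, 0.0, 1.0]
wrist_force: [0.2, -0.3, 0.2]
finger_gap: 0.227
```

```bash
python3 go.py .5655 .018 .02 1; python3 - <<'E'
from h import *
f=arm.capture('side')['frame'][150:270,205:355]
cv2.imwrite('pics/s6.png',cv2.resize(f,(600,480),interpolation=cv2.INTER_CUBIC))
E
```

```text
t 7.92 pos [ 0.5647 -0.0029  0.022 ] rpy [180.   0.   1.] F [ 0.2 -0.3  0.2] gap 0.23
shift [ 0.04 -0.7   0.07] turn [0.    0.    0.001]
```

View pics/s6.png

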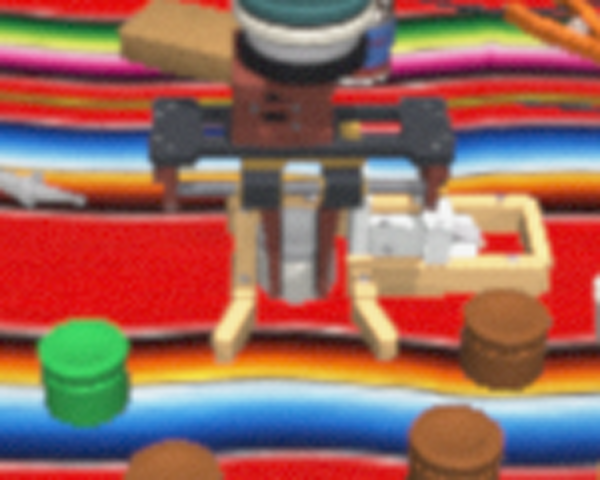

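The jar is upright in the channel at (297,260). Now the last stretch, slowly, watching the force.

>>> move_arm --pt "0 -0.12 0 0 0 0 0.23" --pt "0 -0.24 0 0 0 0 0.23" --pt "0 -0.36 0 0 0 0 0.23" --pt "0 -0.48 0 0 0 0 0.23" --pt "0 -0.6 0 0 0 0 0.23"

```text
time: 8.38
tool_pos: [0.5644, 0.0147, 0.022]
orientation: [180.0, 0.0, 1.0]
wrist_force: [-0.5, 0.1, -0.1]
finger_gap: 0.227
```

>>> move_arm --pt "0 -0.04 0 0 0 0 0.23" --pt "0 -0.08 0 0 0 0 0.23" --pt "0 -0.1 0 0 0 0 0.23"

```text
time: 8.63
tool_pos: [0.5644, 0.0176, 0.022]
orientation: [180.0, 0.0, 1.0]
wrist_force: [-0.2, -0.5, 0.1]
finger_gap: 0.227
```

>>> move_arm --pt "0 -0.04 0 0 0 0 0.23" --pt "0 -0.08 0 0 0 0 0.23" --pt "0 -0.08 0 0 0 0 0.23"

```text
time: 8.88
tool_pos: [0.5643, 0.02, 0.022]
orientation: [180.0, 0.0, 1.0]
wrist_force: [0.5, -0.6, -0.4]
finger_gap: 0.23
```

>>> move_arm --pt "0 -0.04 0 0 0 0 0.23" --pt "0 -0.08 0 0 0 0 0.23" --pt "0 -0.08 0 0 0 0 0.23"

```text
time: 9.13
tool_pos: [0.5647, 0.021, 0.0222]
orientation: [179.9, -0.0, 1.1]
wrist_force: [-0.8, -6.6, 1.0]
finger_gap: 0.229
```

>>> move_arm --pt "0 -0.04 0 0 0 0 0.23" --pt "0 -0.08 0 0 0 0 0.23" --pt "0 -0.08 0 0 0 0 0.23"

```text
time: 9.38
tool_pos: [0.5649, 0.0213, 0.0226]
orientation: [179.7, -0.1, 1.2]
wrist_force: [-0.9, -16.7, 4.8]
finger_gap: 0.232
```

```bash
python3 go.py .5655 .028 .02 1; python3 - <<'E'
from h import *
f=arm.capture('side')['frame'][150:270,205:355]
cv2.imwrite('pics/s7.png',cv2.resize(f,(600,480),interpolation=cv2.INTER_CUBIC))
E
```

```text
t 9.38 pos [0.5649 0.0213 0.0226] rpy [ 1.797e+02 -1.000e-01  1.200e+00] F [ -0.9 -16.7   4.8] gap 0.23
shift [ 0.02 -0.22  0.08] turn [ 0.005 -0.001  0.003]
```

View pics/s7.png

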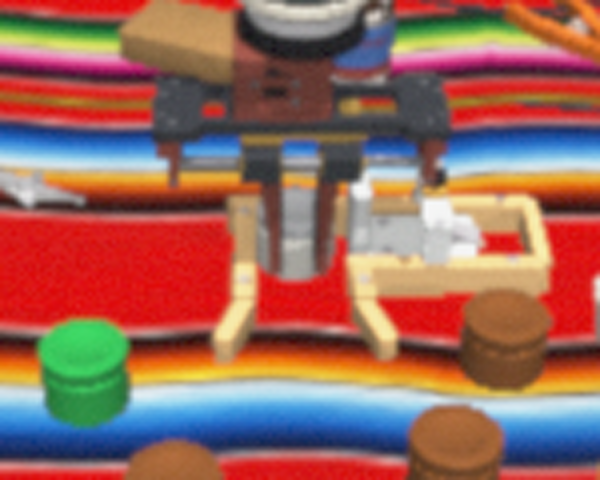

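The force rose to 17 N within 1 mm of the expected place, so the jar is on the back stop. I back off straight along -y, then up.

>>> move_arm --pt "0 0.3 0 0 0 0 0.23" --pt "0 0.7 0 0 0 0 0.23" --pt "0 1.2 0 0 0 0 0.23" --pt "0 1.7 -0.5 0 0 0 0.23" --pt "0 2.0 -1.5 0 0 0 0.23"

```text
time: 9.85
tool_pos: [0.5624, -0.0363, 0.0644]
orientation: [-179.9, 0.4, 1.0]
wrist_force: [1.0, 0.4, 0.0]
finger_gap: 0.232
```

>>> move_arm --pt "0 0 -1.3 0 0 0 0.23" --pt "0 0 -2.6 0 0 0 0.23" --pt "0 0 -4.0 0 0 0 0.23" --pt "0 1.3 -4.5 0 0 0 0.23" --pt "0 2.6 -4.5 0 0 0 0.23"

```text
time: 10.27
tool_pos: [0.5698, -0.1136, 0.2074]
orientation: [179.9, -0.5, 1.3]
wrist_force: [1.0, 0.4, -0.8]
finger_gap: 0.23
```

>>> move_arm --pt "0 1.3 0 0 0 0 0.23" --pt "0 2.6 0 0 0 0 0.23" --pt "0 3.9 0 0 0 0 0.23" --pt "0 5.2 0 0 0 0 0.23" --pt "0 5.2 0 0 0 0 0.23"

```text
time: 10.68
tool_pos: [0.5696, -0.2769, 0.2019]
orientation: [179.8, -0.1, 0.8]
wrist_force: [0.1, 0.2, 0.2]
finger_gap: 0.23
```

```bash
python3 go.py .5655 .028 .02 1; python3 - <<'E'
from h import *
c=arm.capture('top');f=c['frame'][150:270,235:355]
d=arm.capture('side');g=d['frame'][150:270,205:355]
cv2.imwrite('pics/f.png',np.hstack([cv2.resize(f,(360,360),interpolation=cv2.INTER_CUBIC),cv2.resize(g,(440,360),interpolation=cv2.INTER_CUBIC)]))
C,s=np.cos(np.radians(1)),np.sin(np.radians(1))
for n,k in(('top',c),('side',d)):
    for b in arm.boxes_of(n,'jar_mid')[:6]:
        l,t,r,m=b['bbox'];q=at(k,(l+r)/2,(t+m)/2,.024)[:2]-[.5664,.0505];print(n,round(b['score'],2),np.round([C*q[0]+s*q[1],-s*q[0]+C*q[1]],3))
E
```

```text
t 10.68 pos [ 0.5696 -0.2769  0.2019] rpy [ 1.798e+02 -1.000e-01  8.000e-01] F [0.1 0.2 0.2] gap 0.23
shift [-1.000e-02 -1.019e+01  6.030e+00] turn [ 0.004 -0.001 -0.004]
top 0.67 [-0.136 -0.137]
top 0.51 [-0.009 -0.002]
top 0.48 [ 0.118 -0.108]
top 0.48 [ 0.08  -0.213]
side 0.74 [-0.002 -0.01 ]
side 0.65 [-0.077 -0.244]
side 0.6 [ 0.123 -0.112]
side 0.59 [-0.131 -0.145]
```

View pics/f.png

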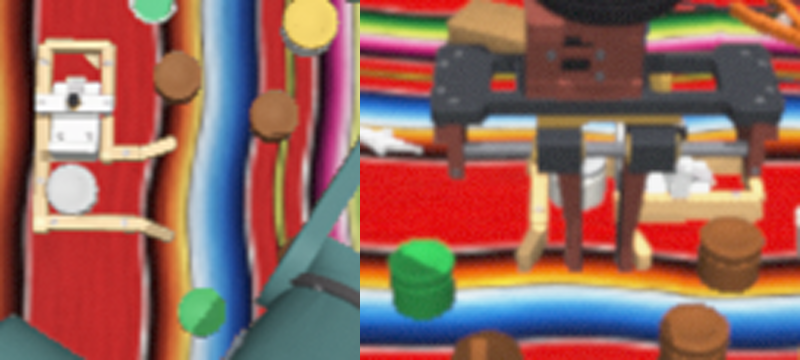

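```bash
python3 - <<'E'
from h import *
c=arm.capture('top')
g=c['frame'][195:230,240:275].astype(int)
q=at(c,235+72/3-.33,150+189/3-.33,.044)[:2]-[.5664,.0505];print(q.round(4))
arm.close_job()
E
```

```text
[-0.0045  0.0031]
the job is handed in; nothing more can be done
```

The job is done and handed in at about 11 s on the robot's clock; no verdict was given.

- **Slide:** I pushed it to about 70 mm and let it go. It sprang back about 12 mm and stayed there, and the final top picture still shows it held half open.
- **Jar:** I pushed the white, grey-lidded jar along the table with the fingertips straddling it, into the bay, until the wrist force rose to 17 N at the back stop. The arm then backed off.

**Last checks:** The top picture puts the jar's centre about 3 mm past the bay centre towards the back stop, against the 2 mm expected, and 4.5 mm off the centre line on the robot's side. It stands upright. The fingers are clear, and the wrist force reads about zero. The brown and green look-alikes, the cup and the big jar look unmoved in the pictures. I did not re-measure the other things.

**Disagreements:** The networks' box centres put the jar 2 mm (top) and 10 mm (side) short of the bay centre. The side box was partly hidden by the gripper. I trusted the lid position in the top picture and the contact force instead.

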